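# Load a dowel into the sawing cradle

## Task

Take the thick dowel (the upper one) out of the rack by snapping it straight forward out of both spring clips, and leave the thin dowel below it in its own clips. Lay the thick dowel gently down in the two V-blocks of the sawing cradle and slide it along until its left end butts against the stop block, ready to be sawn to length; then let go of it. Leave the tape measure, the nail tin and the off-cut where they are.

Things in the scene. Friction and masses are not known exactly. Their poses are not given: they have to be found in the camera images.
- dowel_mid (a point): Centre of the thick dowel: a plain round wooden rod, 20 mm in diameter, 260 mm long, about 60 g. Its long axis is y; both ends are alike. At the start it is level, parallel to the rack, held by two spring clips, with its centre up to 15 mm to either side of the middle between them.
- thin_dowel_mid (a point): Centre of the thin dowel that stays in the rack: a round wooden rod, 14 mm in diameter, 240 mm long, long axis y, in its own two clips 58 mm below the thick one.
- dowel_rack: Fixed wooden rack; origin: centre of its underside; x to its back, y to its left, z up. Base board 110 (x) x 250 (y) x 18 mm. Two uprights, 36 mm wide (y), 154 mm high, centred at y = -85 and +85 mm, front faces at x = +15 mm, each with two C-clips of spring steel, 14 mm wide, open to the front (-x). From y = -67 to +67 mm it is open in front of, behind and above the thick dowel.
- clip_mid (a point): Point midway between the two upper clips, on the axis of a dowel held in them, 118 mm above the bench; the rack's axes. A clip's mouth is 14 mm high, so the 20 mm dowel must spread its sprung lips: pulled straight forward (-x), both clips together let go at roughly 10 to 20 N within 15 mm; 30 mm forward the dowel is clear.
- saw_cradle: Fixed wooden cradle; origin: centre of its underside; x to its back, y to its left along the groove, z up. Base board 100 mm (x), y = -163 to +167 mm, 16 mm thick. Two V-blocks, 76 mm wide, 83 mm high, at y = -103 to -67 and +67 to +103 mm (the left one has a 3 mm saw slot); 90 degree V, 56 mm wide at the top, its bottom 55 mm above the bench at x = 0. Only the base lies between them.
- seat (a point): Point of the cradle where the thick dowel's centre belongs when it rests in both V-blocks, its end against the stop: x = 0, y = +10 mm, 69 mm above the bench; the cradle's axes, dowel along y. The stop is an upright block, 70 mm wide, 96 mm high, beyond the left V-block, its face at y = +140 mm in the cradle's frame, looking to -y.
- tape_measure: Pocket tape measure standing on the bench to the right of the cradle, about 61 x 74 mm, 72 mm high; origin under its centre.
- nail_tin: Open tin of nails, 68 mm in diameter, 62 mm high, standing on the bench to the right of the rack; origin under its centre.
- offcut_block: Sawn wooden off-cut, 70 x 125 mm, 45 mm high, lying on the bench to the left of the cradle; origin under its centre.

How it is judged (in metres and radians):
On the way:
1. the thick dowel is out of its clips, in front of the rack (its centre 25 to 200 mm in front of the clips' axis and within 70 mm of the middle between the clips) (x of dowel_mid in the frame of clip_mid between -0.2 and -0.025 m and y of dowel_mid in the frame of clip_mid between -0.07 and 0.07 m and z of dowel_mid in the frame of clip_mid above -0.05 m), for 0.05 s.
At the end, for the whole second after the job is handed in: The thick dowel lies released and at rest in both V-blocks (centre within 4 mm of the groove's line sideways and in height, axis within 0.05 rad of it), its end at most 5 mm from the stop's face; the thin dowel is still in its clips (moved less than 10 mm) (x of dowel_mid in the frame of seat between -0.004 and 0.004 m and z of dowel_mid in the frame of seat between -0.004 and 0.004 m and y of dowel_mid in the frame of seat between -0.005 and 0.004 m and angle between the y axis of dowel_mid and the y axis of saw_cradle, either way round below 0.05 rad and linear speed of dowel below 0.02 m/s and distance of thin_dowel_mid from where it was at the start of the episode below 0.01 m); the robot touches nothing.
It fails at once if the thick dowel is drawn endways out of its clips (its centre more than 60 mm to the side of the middle between them while still at their depth and height) (x of dowel_mid in the frame of clip_mid between -0.012 and 0.012 m and z of dowel_mid in the frame of clip_mid between -0.015 and 0.015 m and (y of dowel_mid in the frame of clip_mid above 0.06 m or y of dowel_mid in the frame of clip_mid below -0.06 m)).
It fails at once if the thick dowel is dropped or thrown (faster than 0.6 m/s with no finger on it) (linear speed of dowel above 0.6 m/s and contact force between dowel and the fingers below 0.05 N).
It fails at once if the thin dowel is pulled or pushed out of place (moved more than 10 mm) (distance of thin_dowel_mid from where it was at the start of the episode above 0.01 m).
It fails at once if the tape measure, the nail tin or the off-cut is displaced by more than 30 mm (distance of any of tape_measure, nail_tin, offcut_block from where it was at the start of the episode above 0.03 m).
It also fails if it takes over 40 s, if anything falls off the work surface, if the arm or the gripper's body presses on something with over 40 N, if the wrist force passes 120 N, or if a joint passes its speed limit or range.

## Robot

A 6-joint arm with a two-finger parallel gripper is mounted at the origin on a cart in front of the work surface, level with it; the furniture and walls round the work are solid. World frame = base frame: x ahead of the robot, y to its left, z up, the work surface at z = 0. Lengths are in mm, angles in degrees, forces in N, time in s.
With the tool pointing down it reaches from about 350 to 850 mm from the base axis. Payload 8.1 kg.
Tool frame: the origin (TCP) lies at the very end of the fingers, on their centre line; the grasp point (between the pads) lies 19 mm behind it; z points along the fingers, y is the line along which they close (so a half turn about z gives the same grasp; the last joint's range is limited). The gripper opens to 85 mm and grips with 20 to 120 N. Pads are 22 mm wide; open, the fingers measure 114 mm over their backs; the gripper's body (76 mm by 85 mm) begins 54 mm behind the grasp point. The pads swing forward as they close: fully open they stand 13 mm farther back than shut.
Start: joints at [70.795, 7.471, 85.268, -0, 87.261, -4.893], TCP at [148.304, 581.387, 231.292] pointing down, gripper open.
Joint ranges: [-169.43, 169.43], [-51.17, 129.36], [1.28, 143.12], [-76.62, 256.62], [0, 156.53], [-152.29, 152.29]. Speed limits (degrees/s): [136.94, 136.94, 159.86, 180, 180, 180].

## Interface

Orientations are given as [roll, pitch, yaw] about the fixed x, y, z axes, in that order (R = Rz(yaw) Ry(pitch) Rx(roll)).
In Python, from bench import sense, eyes, job, models gives the robot as it stands. The module is installed in compiled form; this text tells all that it offers.
- The arm moves only by the tool apply_moves, never from a script. Its argument "rows" is a list of rows, each a list of 6 numbers: the shift along the tool's x, y, z in mm, then the turn, a rotation vector about the tool's x, y, z in rad. In form: [[dx, dy, dz, rx, ry, rz], ...]. A call has exactly 5 rows; each row shifts and turns the commanded pose from where the row before left it, along the tool's axes as they then stand; what a row does not reach is not made up. A row lasts 1/8 s, in which the tool goes at most 62.5 mm and 10.7 degrees, less where a joint would pass 70% of its speed; a pose out of reach is approached as far as the arm can. A call is refused whole if a number of a shift passes 62.5 or a number of a turn 0.188, either way. A call with a gripper value outside its range is refused whole. "fingers" is the finger opening in mm, from 0 to 85.4, set as the call begins (left out, the last holds). The fingers move at their own pace and stop on an object; "grip_force" is the grip in N (left out, the last holds). Time passes only in rows, so rows that do not move let the fingers close, or fill a call up. It gives the time, the measured TCP pose, the force, the opening and the grip force at its end, in the units of the state.
- sense(): the state, without advancing time (a new reading comes with each control period).
- eyes.snapshot(name): name is "side" or "top"; returns (picture, depth): 400x640x3 uint8, red, green, blue; 400x640 float32, mm along the optical axis (not along the pixel's ray), 0 where there is no reading.
- eyes.get_calibration(name): a dict with "intrinsics" (3x3 intrinsics, pixels), "R" (3x3) and "t" (3): a world point X has camera coordinates R X + t. Camera axes: x right, y down, z forward; pixel columns grow to the right and rows downward; lengths in mm; the calibration is good to about 2 mm. A picture is of the moment at which its call begins. get_calibration takes no time and is no camera call.
- job.hand_in(): hands the job in; it is judged then, once.
Trained networks look in the newest picture that a camera, given by its name, has taken for a name from the list of things; names that differ only in an ending like _2 or _b are one class to them, and where a whole thing is asked for, a point or a joint stands for the part that bears it (a point fixed in the world has none). Each returns a list of dicts, best first, with "confidence" (0 to 1); they miss things now and then, are a little off and sometimes report something else, mostly with a low value. They report only what shows in the picture. A call takes as long as a camera call.
- models.boxes_of(name, camera): "xyz" ([x, y, z] in mm, in world coordinates, good to about 4 mm: the middle of the surface that is visible of it).
- models.cut_out(name, camera): "pixels" (400x640 bool, what is visible of it).
- models.place_of(name, camera): "xyz" ([x, y, z] in mm, in world coordinates, good to about 4 mm: a listed point, or the origin of a listed thing).
The state is a dict: "time": time; "joint_pos": joint angles; "qd": joint speeds; "joint_efforts": joint torques, N m; "tool_pos": TCP position; "tcp_rot": TCP orientation; "ft_force": force on the tool from outside, world axes, zero at the start; "wrist_torque": the same for the moment, N m; "finger_gap": finger opening in mm; "grip_force": force on a finger pad.
Only numpy, scipy, OpenCV 4.12 (cv2) and the standard library are available. Lean on these libraries where they do the work, as an engineer would, in place of code of your own. Each camera call takes 0.05 s, during which the arm holds its last target. There are 200 camera calls.

## Working session

There is one attempt and no reset: what is moved stays moved. The work goes in short steps, Python scripts to look and compute and a tool call to move; the robot and the scene stay as the last step left them, time stands still between calls to the robot, and variables do not carry over. Pictures are saved under pics/ and viewed, at most 10 in all, crops included, and the job is handed in when it is done.

Besides the shell and the picture viewer there is one more tool, called after "Emit:" as name(argument=value, ...) on one line, values as JSON. apply_moves: Moves the arm, as the interface text tells. Its arguments: {"type":"object","properties":{"rows":{"type":"array"},"fingers":{"type":"number"},"grip_force":{"type":"number"}},"required":["rows"]}

```bash
mkdir -p pics; python3 - <<'E'
from bench import sense, eyes, job, models
import cv2,numpy as np
s=sense();print(s)
for c in("side","top"):
    p,d=eyes.snapshot(c);cv2.imwrite(f"pics/{c}0.png",p[:,:,::-1])
    k=eyes.get_calibration(c);print(c,np.round(-k["R"].T@k["t"]),np.round(k["R"],2).tolist())
    for n in["dowel_mid","thin_dowel_mid","dowel_rack","clip_mid","saw_cradle","seat","tape_measure","nail_tin","offcut_block"]:
        print(n,[(np.round(r["xyz"]).tolist(),round(r["confidence"],2)) for r in models.place_of(n,c)[:2]])
E
```

```text
{'time': 0.0, 'joint_pos': array([ 7.07940936e+01,  7.51350630e+00,  8.53309647e+01,  7.50975912e-04,
        8.72598533e+01, -4.89370204e+00]), 'qd': array([-0.09574555, -0.00088061,  0.03064732,  0.09495938, -0.03392215,
        0.01912001]), 'joint_efforts': array([-2.43262721e-04, -5.69397354e+01, -5.00547874e+01, -3.47461182e-04,
        1.45920928e-02, -9.57795123e-06]), 'tool_pos': array([148.12236368, 580.86299781, 230.24496091]), 'tcp_rot': array([-1.7989612e+02, -9.6469458e-03,  1.6568775e+02]), 'ft_force': array([-0.16645724,  0.09592968,  0.86734241]), 'wrist_torque': array([-0.01993858,  0.00215092, -0.02201839]), 'grip_force': 0.0, 'finger_gap': 85.53212013229006}
side [485. 853. 733.] [[-1.0, -0.09, -0.02], [-0.04, 0.57, -0.82], [0.08, -0.81, -0.57]]
dowel_mid [([666.0, -17.0, 117.0], 0.61), ([666.0, -32.0, 62.0], 0.45)]
thin_dowel_mid [([668.0, -34.0, 61.0], 0.48)]
dowel_rack [([657.0, -24.0, -1.0], 0.57), ([426.0, -77.0, 71.0], 0.46)]
clip_mid [([660.0, -27.0, 120.0], 0.92)]
saw_cradle [([428.0, -88.0, 2.0], 0.73), ([666.0, -34.0, 58.0], 0.68)]
seat [([420.0, -79.0, 71.0], 0.97)]
tape_measure [([463.0, -322.0, -1.0], 0.76)]
nail_tin [([687.0, -263.0, 2.0], 0.75), ([667.0, -34.0, 60.0], 0.39)]
offcut_block [([429.0, 163.0, -5.0], 0.63)]
top [ 333.  -60. 1396.] [[-0.0, -1.0, -0.02], [-0.99, 0.01, -0.16], [0.16, 0.02, -0.99]]
dowel_mid [([662.0, -17.0, 117.0], 0.58)]
thin_dowel_mid [([668.0, -29.0, 56.0], 0.58)]
dowel_rack [([661.0, -22.0, 0.0], 0.64)]
clip_mid [([660.0, -24.0, 119.0], 0.96), ([424.0, -80.0, 69.0], 0.51)]
saw_cradle [([424.0, -86.0, -3.0], 0.81)]
seat [([422.0, -78.0, 72.0], 0.8), ([664.0, -14.0, 116.0], 0.58)]
tape_measure [([461.0, -321.0, -4.0], 0.58)]
nail_tin [([685.0, -265.0, 1.0], 0.61), ([664.0, -18.0, 118.0], 0.16)]
offcut_block [([665.0, -30.0, 57.0], 0.63)]
```

View pics/top0.png

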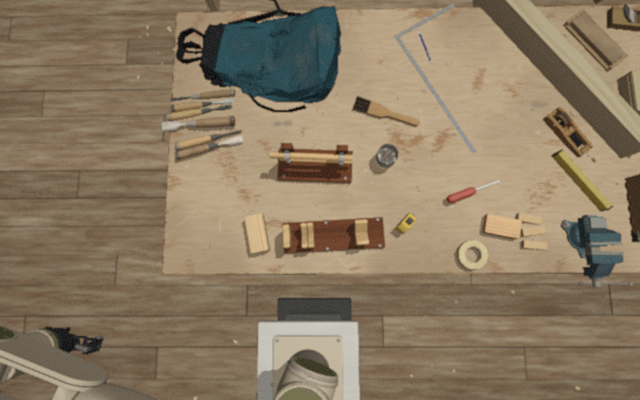

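View pics/side0.png

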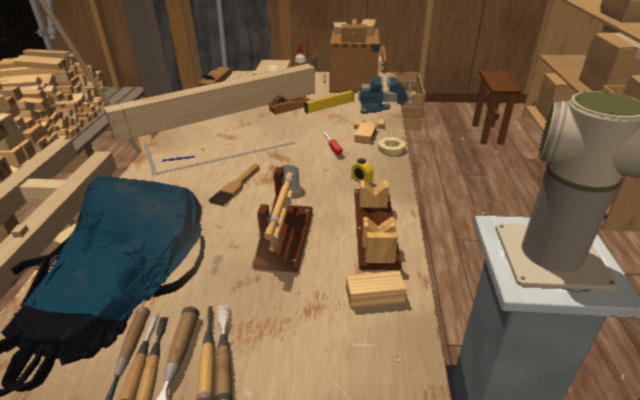

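The top view shows the thick dowel at about (270,155)–(352,160) and the cradle's V-blocks at about (306,235) and (361,232), with the stop at (287,236). Both are slightly yawed. Next I'll fit the lines from depth.

```bash
cat > h.py <<'E'
import numpy as np
from bench import sense, eyes, job, models
def cloud(c):
    p,d=eyes.snapshot(c);k=eyes.get_calibration(c);K=k["intrinsics"]
    v,u=np.mgrid[:400,:640]
    P=np.stack([(u-K[0,2])/K[0,0]*d,(v-K[1,2])/K[1,1]*d,d],-1)
    W=(P-k["t"])@k["R"]; W[d==0]=np.nan
    return p,W
def line(Q):
    m=Q.mean(0);w=np.linalg.svd(Q-m)[2][0];w*=np.sign(w[1]);s=(Q-m)@w
    return m,w,s
def dowel(W,m):
    Q=W[m];Q=Q[~np.isnan(Q[:,0])]
    med=np.median(Q,0);Q=Q[np.linalg.norm(Q-med,axis=1)<170]
    for _ in range(4):
        c,w,s=line(Q);r=np.linalg.norm(Q-c-np.outer(s,w),axis=1);Q=Q[r<12]
    c,w,s=line(Q)
    lo,hi=c+w*s.min(),c+w*s.max()
    return len(Q),np.round((lo+hi)/2,1),np.round(lo,1),np.round(hi,1),round(np.degrees(np.arctan2(-w[0],w[1])),2)
E
python3 - <<'E'
from h import *
for c in("top","side"):
    p,W=cloud(c)
    for n in("dowel_mid","thin_dowel_mid"):
        for r in models.cut_out(n,c)[:2]:print(c,n,round(r["confidence"],2),dowel(W,r["pixels"]))
    def box(a):
        x,y,z=np.moveaxis(W,-1,0);return W[(x>a[0])&(x<a[1])&(y>a[2])&(y<a[3])&(z>a[4])&(z<a[5])]
    B=box((350,500,-270,110,6,25));print("base",len(B),np.round(np.percentile(B,[1,50,99],axis=0)).tolist())
    m=B[:,:2]
    import cv2
    r=cv2.minAreaRect(m.astype(np.float32));print(r)
    for zz in((30,70),(73,90),(90,105)):
        B=box((350,500,-270,110)+zz)
        # split by y clusters
        h,e=np.histogram(B[:,1],bins=np.arange(-270,111,10));print(zz,[(int(a),int(b)) for a,b in zip(e,h) if b])
    B=box((600,740,-130,90,6,25));print("rackbase",len(B),cv2.minAreaRect(B[:,:2].astype(np.float32)))
E
```

```text
top dowel_mid 0.61 (417, array([660. , -13.2, 126.1]), array([ 654. , -141.9,  125.8]), array([666.1, 115.5, 126.4]), np.float64(-2.68))
top thin_dowel_mid 0.6 (149, array([660.3, -29. ,  64.9]), array([ 655.2, -142.5,   64.8]), array([665.5,  84.5,  64.9]), np.float64(-2.6))
base 2363 [[370.0, -245.0, 7.0], [423.0, -89.0, 16.0], [481.0, 77.0, 23.0]]
((423.9894104003906, -79.27986145019531), (377.2333068847656, 147.73068237304688), 89.74726867675781)
(30, 70) [(-190, 21), (-180, 33), (-170, 31), (-160, 41), (-150, 8), (-20, 29), (-10, 25), (0, 40), (10, 22), (50, 23), (60, 3), (70, 1)]
(73, 90) [(-190, 30), (-180, 42), (-170, 41), (-160, 46), (-20, 31), (-10, 42), (0, 33), (10, 33), (50, 11)]
(90, 105) [(-180, 1), (-170, 1), (0, 1), (10, 1), (50, 29), (60, 85), (70, 34)]
rackbase 1432 ((669.2398681640625, -19.390846252441406), (220.76441955566406, 133.7622833251953), 88.0904312133789)
side dowel_mid 0.72 (427, array([660.9, -12.9, 126.4]), array([ 654.4, -142.5,  127.9]), array([667.5, 116.7, 124.9]), np.float64(-2.9))
side dowel_mid 0.63 (77, array([ 464.7, -303.4,   41.6]), array([
[... 179 characters left out ...]
670. ,  91.5,  65.5]), np.float64(-3.05))
base 1317 [[371.0, -234.0, 7.0], [435.0, -86.0, 17.0], [480.0, 82.0, 24.0]]
((425.7530517578125, -82.74334716796875), (100.54864501953125, 331.8802185058594), 2.867215633392334)
(30, 70) [(-190, 27), (-180, 18), (-170, 25), (-160, 313), (-150, 16), (-30, 3), (-20, 33), (-10, 37), (0, 24), (10, 67), (20, 2), (50, 2), (60, 37), (70, 364)]
(73, 90) [(-200, 6), (-190, 27), (-180, 27), (-170, 34), (-160, 60), (-150, 2), (-30, 5), (-20, 41), (-10, 44), (0, 45), (10, 70), (20, 2), (60, 12), (70, 166)]
(90, 105) [(50, 52), (60, 85), (70, 95)]
rackbase 1623 ((669.4239501953125, -20.574806213378906), (222.89683532714844, 129.44407653808594), 87.33523559570312)
```

```bash
cat >> h.py <<'E'
from scipy.spatial.transform import Rotation as Ro
def plan(target,yaw,n,tilt=None):
    "straight line to target (world, tool down at yaw) in n rows, from the measured pose; prints rounded rows"
    s=sense();p=np.array(s["tool_pos"]);R0=Ro.from_euler("xyz",s["tcp_rot"],degrees=True)
    R1=Ro.from_euler("xyz",[180,0,yaw],degrees=True)
    d=(np.array(target)-p)/n;rv=(R0.inv()*R1).as_rotvec()/n;R=R0;rows=[]
    for i in range(n):
        rows.append(np.r_[np.round(R.inv().apply(d),1),np.round(rv,4)].tolist());R=R*Ro.from_rotvec(rv)
    print("t",round(s["time"],2),"at",np.round(p,1),np.round(s["tcp_rot"],1),"F",np.round(s["ft_force"],1),"gap",round(s["finger_gap"],1))
    for i in range(0,n,5):print(rows[i:i+5])
E
python3 - <<'E'
from h import *
from scipy.optimize import least_squares
for c in("top","side"):
    p,W=cloud(c);Q=W.reshape(-1,3);Q=Q[~np.isnan(Q[:,0])]
    V=Q[(abs(Q[:,0]-424)<36)&(Q[:,2]>52)&(Q[:,2]<90)&(Q[:,1]>-205)&(Q[:,1]<35)]
    f=lambda a:(V[:,2]-55-a[2]-abs((V[:,0]-a[0])*np.cos(a[1])+(V[:,1]+84)*np.sin(a[1])))
    r=least_squares(f,[424,.05,0],loss="soft_l1",f_scale=2);print(c,len(V),r.x,np.degrees(r.x[1]),np.median(abs(f(r.x))))
    a=r.x[1];yl=-(Q[:,0]-r.x[0])*np.sin(a)+(Q[:,1]+84)*np.cos(a)
    T=(abs(Q[:,0]-424)<30)&(Q[:,2]>93)&(Q[:,2]<100)&(Q[:,1]>30)&(Q[:,1]<110);print("stop top yl",np.percentile(yl[T],[0,3,50,97,100]))
    for lo,hi in((-115,-50),(50,115)):
        B=(abs(Q[:,0]-424)<36)&(Q[:,2]>65)&(Q[:,2]<87)&(yl>lo)&(yl<hi);print(np.percentile(yl[B],[2,50,98]))
plan([661.5,-25,200],87.3,15)
E
```

```text
top 513 [ 4.24498099e+02  4.58227784e-02 -6.60249724e-02] 2.6254518107451648 2.323001770378557
stop top yl [140.32668269 140.65853093 150.57603156 159.48388891 159.79654221]
[-102.20338317  -84.9103218   -67.26606761]
[ 68.20660124  81.74976743 101.3221431 ]
side 703 [ 4.26115396e+02  4.03250980e-02 -1.62371243e+00] 2.31045792106346 3.2631176105092443
stop top yl [135.44568932 137.85499071 149.80727225 158.41998953 159.42227121]
[-105.4637884   -78.19722635  -66.87884522]
[ 64.91945266  89.44667544 102.49660494]
t 1.4 at [148.3 581.4 231.3] [180.   -0.  165.7] F [-0.3 -0.6 -0.7] gap 85.6
[[-43.1, -30.7, 2.1, -0.0, -0.0, 0.0912], [-45.8, -26.7, 2.1, -0.0, -0.0, 0.0912], [-48.0, -22.4, 2.1, -0.0, -0.0, 0.0912], [-49.8, -17.9, 2.1, -0.0, -0.0, 0.0912], [-51.3, -13.3, 2.1, -0.0, -0.0, 0.0912]]
[[-52.3, -8.6, 2.1, -0.0, -0.0, 0.0912], [-52.8, -3.8, 2.1, -0.0, -0.0, 0.0912], [-53.0, 1.0, 2.1, -0.0, -0.0, 0.0912], [-52.6, 5.9, 2.1, -0.0, -0.0, 0.0912], [-51.9, 10.6, 2.1, -0.0, -0.0, 0.0912]]
[[-50.7, 15.3, 2.1, -0.0, -0.0, 0.0912], [-49.1, 19.9, 2.1, -0.0, -0.0, 0.0912], [-47.1, 24.3, 2.1, -0.0, -0.0, 0.0912], [-44.7, 28.4, 2.1, -0.0, -0.0, 0.0912], [-41.9, 32.4, 2.1, -0.0, -0.0, 0.0912]]
```

Emit:
apply_moves(rows=[[-43.1,-30.7,2.1,0,0,0.0912],[-45.8,-26.7,2.1,0,0,0.0912],[-48.0,-22.4,2.1,0,0,0.0912],[-49.8,-17.9,2.1,0,0,0.0912],[-51.3,-13.3,2.1,0,0,0.0912]], fingers=70)

```text
time: 2.02
tool_pos: [320.3, 377.9, 221.0]
tcp_rot: [180.0, 0.0, 139.4]
ft_force: [0.2, 0.3, 0.6]
finger_gap: 70.1
grip_force: 0.0
```

Emit:
apply_moves(rows=[[-52.3,-8.6,2.1,0,0,0.0912],[-52.8,-3.8,2.1,0,0,0.0912],[-53.0,1.0,2.1,0,0,0.0912],[-52.6,5.9,2.1,0,0,0.0912],[-51.9,10.6,2.1,0,0,0.0912]])

```text
time: 2.65
tool_pos: [491.4, 175.5, 210.5]
tcp_rot: [180.0, -0.0, 113.3]
ft_force: [0.4, 1.0, 0.1]
finger_gap: 69.5
grip_force: 0.0
```

Emit:
apply_moves(rows=[[-50.7,15.3,2.1,0,0,0.0912],[-49.1,19.9,2.1,0,0,0.0912],[-47.1,24.3,2.1,0,0,0.0912],[-44.7,28.4,2.1,0,0,0.0912],[-41.9,32.4,2.1,0,0,0.0912]])

```text
time: 3.28
tool_pos: [662.5, -26.7, 199.8]
tcp_rot: [180.0, -0.0, 87.1]
ft_force: [1.0, 0.6, -0.6]
finger_gap: 69.7
grip_force: 0.0
```

```bash
python3 - <<'E'
from h import *
plan([661.5,-25,98],87.3,5)
E
```

```text
t 3.27 at [662.5 -26.7 199.8] [180.   -0.   87.1] F [ 1.   0.6 -0.6] gap 69.7
[[0.3, -0.2, 20.4, 0.0001, -0.0, -0.0006], [0.3, -0.2, 20.4, 0.0001, -0.0, -0.0006], [0.3, -0.2, 20.4, 0.0001, -0.0, -0.0006], [0.3, -0.2, 20.4, 0.0001, -0.0, -0.0006], [0.3, -0.2, 20.4, 0.0001, -0.0, -0.0006]]
```

Emit:
apply_moves(rows=[[0.3,-0.2,25,0,0,0],[0.3,-0.2,25,0,0,0],[0.3,-0.2,25,0,0,0],[0.3,-0.2,20,0,0,0],[0.3,-0.2,7,0,0,0]])

```text
time: 3.9
tool_pos: [659.6, -23.5, 96.0]
tcp_rot: [-179.9, -0.0, 87.3]
ft_force: [-0.2, 0.3, 0.1]
finger_gap: 70.1
grip_force: 0.0
```

Emit:
apply_moves(rows=[[0,0,0,0,0,0],[0,0,0,0,0,0],[0,0,0,0,0,0],[0,0,0,0,0,0],[0,0,0,0,0,0]], fingers=10, grip_force=60)

```text
time: 4.53
tool_pos: [661.7, -23.8, 99.1]
tcp_rot: [179.8, 0.0, 87.3]
ft_force: [3.8, -0.2, 3.5]
finger_gap: 18.3
grip_force: 58.6
```

```bash
python3 - <<'E'
from h import *
import cv2
p,W=cloud("side");cv2.imwrite("pics/s1.png",cv2.resize(p[130:290,220:420,::-1],(800,640))[:600])
plan([661.5,-25,98],87.3,5);s=sense();print(s["grip_force"],s["wrist_torque"])
E
```

```text
t 4.58 at [661.7 -23.7  98.9] [179.8   0.   87.3] F [ 5.  -0.4  3.8] gap 18.6
[[-0.3, -0.0, 0.2, 0.0005, 0.0, 0.0], [-0.3, -0.0, 0.2, 0.0005, 0.0, 0.0], [-0.3, -0.0, 0.2, 0.0005, 0.0, 0.0], [-0.3, -0.0, 0.2, 0.0005, 0.0, 0.0], [-0.3, -0.0, 0.2, 0.0005, 0.0, 0.0]]
58.5921710729599 [-0.0534836  -0.74022249  0.02718628]
```

Emit:
apply_moves(rows=[[0,-4,0,0,0,0],[0,-4,0,0,0,0],[0,-5,0,0,0,0],[0,-6,0,0,0,0],[0,-6,0,0,0,0]])

```text
time: 5.2
tool_pos: [634.2, -22.3, 96.8]
tcp_rot: [-179.9, -0.0, 87.3]
ft_force: [-0.3, 0.2, 0.0]
finger_gap: 17.8
grip_force: 58.5
```

Emit:
apply_moves(rows=[[0,-8,0,0,0,0],[0,-10,0,0,0,0],[0,-10,0,0,0,0],[0,-10,0,0,0,0],[0,-8,0,0,0,0]])

```text
time: 5.82
tool_pos: [588.9, -20.3, 97.9]
tcp_rot: [180.0, 0.0, 87.3]
ft_force: [0.1, 0.6, -0.8]
finger_gap: 18.1
grip_force: 58.5
```

```bash
python3 - <<'E'
from h import *
import cv2
for c in("side","top"):
    p,W=cloud(c);cv2.imwrite(f"pics/{c}2.png",cv2.resize(p[120:290,220:420,::-1],(700,595)))
    for n in("dowel_mid","thin_dowel_mid"):
        for r in models.cut_out(n,c)[:1]:
            try:print(c,n,dowel(W,r["pixels"]))
            except Exception as e:print(e)
plan([575,-50,140],92.6,5);s=sense();print(s["grip_force"])
E
```

```text
side dowel_mid (387, array([590.5,  22.5, 124.4]), array([587.5, -75.3, 125.7]), array([593.6, 120.3, 123. ]), np.float64(-1.79))
side thin_dowel_mid (262, array([664. , -26. ,  65.8]), array([ 657.9, -143.7,   67. ]), array([670. ,  91.7,  64.6]), np.float64(-2.93))
top dowel_mid (250, array([586.7,  -8.7, 123.7]), array([ 580.7, -138.1,  123.4]), array([592.7, 120.7, 124. ]), np.float64(-2.67))
top thin_dowel_mid (16, array([ 657.2, -131.1,   66.7]), array([ 657.5, -142.7,   64.9]), array([ 656.9, -119.4,   68.5]), np.float64(1.61))
t 6.12 at [589.9 -20.4  98. ] [180.    0.   87.3] F [-0.1 -0.3 -0.5] gap 18.2
[[-6.1, -2.7, -8.4, 0.0001, 0.0, -0.0185], [-6.0, -2.8, -8.4, 0.0001, 0.0, -0.0185], [-6.0, -2.9, -8.4, 0.0001, 0.0, -0.0185], [-5.9, -3.0, -8.4, 0.0001, 0.0, -0.0185], [-5.8, -3.1, -8.4, 0.0001, 0.0, -0.0185]]
58.558661341667175
```

View pics/side2.png

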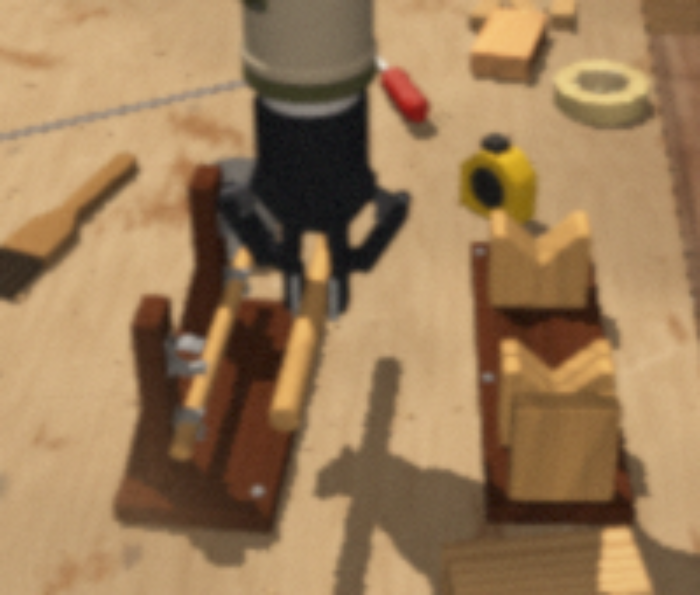

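The dowel is out, held level in the gripper at about (305,330), and the thin dowel is still clipped at about (210,350). Next I'll move above the cradle, about 22 mm short of the stop.

```bash
python3 - <<'E'
from h import *
plan([426,-107.5,125],92.6,10)
E
```

```text
t 6.12 at [589.9 -20.4  98. ] [180.    0.   87.3] F [-0.1 -0.3 -0.5] gap 18.2
[[-9.5, -16.0, -2.7, 0.0, 0.0, -0.0092], [-9.3, -16.1, -2.7, 0.0, 0.0, -0.0092], [-9.2, -16.1, -2.7, 0.0, 0.0, -0.0092], [-9.0, -16.2, -2.7, 0.0, 0.0, -0.0092], [-8.9, -16.3, -2.7, 0.0, 0.0, -0.0092]]
[[-8.7, -16.4, -2.7, 0.0, 0.0, -0.0092], [-8.6, -16.5, -2.7, 0.0, 0.0, -0.0092], [-8.4, -16.5, -2.7, 0.0, 0.0, -0.0092], [-8.3, -16.6, -2.7, 0.0, 0.0, -0.0092], [-8.1, -16.7, -2.7, 0.0, 0.0, -0.0092]]
```

Lift earlier in the path.

Emit:
apply_moves(rows=[[-9.5,-16.0,-6,0,0,-0.0092],[-9.3,-16.1,-6,0,0,-0.0092],[-9.2,-16.1,-6,0,0,-0.0092],[-9.0,-16.2,-5,0,0,-0.0092],[-8.9,-16.3,-4,0,0,-0.0092]])

```text
time: 6.75
tool_pos: [507.5, -64.2, 125.1]
tcp_rot: [180.0, 0.0, 90.0]
ft_force: [0.7, -0.6, -0.1]
finger_gap: 18.2
grip_force: 58.6
```

Emit:
apply_moves(rows=[[-8.7,-16.4,0,0,0,-0.0092],[-8.6,-16.5,0,0,0,-0.0092],[-8.4,-16.5,0,0,0,-0.0092],[-8.3,-16.6,0,0,0,-0.0092],[-8.1,-16.7,0,0,0,-0.0092]])

```text
time: 7.38
tool_pos: [425.5, -107.8, 125.0]
tcp_rot: [180.0, 0.0, 92.6]
ft_force: [0.5, 0.5, -0.5]
finger_gap: 18.2
grip_force: 58.6
```

```bash
python3 - <<'E'
from h import *
import cv2
for c in("side","top"):
    p,W=cloud(c);cv2.imwrite(f"pics/{c}3.png",cv2.resize(p[120:290,220:420,::-1],(700,595)))
    for r in models.cut_out("dowel_mid",c)[:1]:print(c,dowel(W,r["pixels"]))
plan([426,-107.5,65],92.6,5)
E
```

```text
side (355, array([424.6, -68.8, 151.5]), array([ 427.8, -170.8,  153.6]), array([421.3,  33.2, 149.4]), np.float64(1.83))
top (69, array([418.9,  12.3, 151.5]), array([419.8,  -4. , 151.3]), array([418. ,  28.6, 151.7]), np.float64(3.09))
t 7.58 at [ 426.2 -107.5  125.1] [179.9   0.   92.5] F [-0.2  0.7 -0.8] gap 18.0
[[0.0, -0.0, 12.0, 0.0002, 0.0, -0.0003], [0.0, -0.0, 12.0, 0.0002, 0.0, -0.0003], [0.0, -0.0, 12.0, 0.0002, 0.0, -0.0003], [0.0, -0.0, 12.0, 0.0002, 0.0, -0.0003], [0.0, -0.0, 12.0, 0.0002, 0.0, -0.0003]]
```

View pics/side3.png

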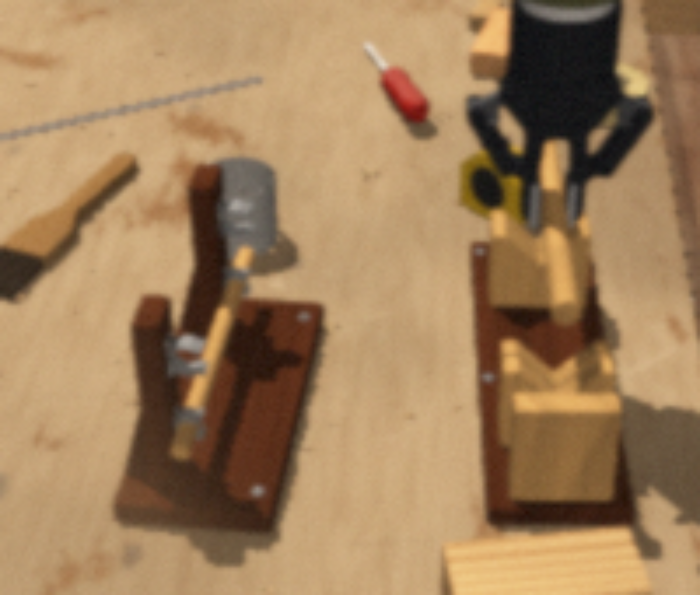

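The dowel, at about (562,230), is over the groove with its left end about 23 mm short of the stop. I'll lower it now.

Emit:
apply_moves(rows=[[0,0,14,0,0,0],[0,0,17,0,0,0],[0,0,16,0,0,0],[0,0,12,0,0,0],[0,0,6,0,0,0]])

```text
time: 8.2
tool_pos: [425.0, -107.1, 58.5]
tcp_rot: [-179.9, -0.0, 92.6]
ft_force: [0.4, -0.1, 0.3]
finger_gap: 18.0
grip_force: 58.7
```

Emit:
apply_moves(rows=[[0,0,2,0,0,0],[0,0,2,0,0,0],[0,0,1,0,0,0],[0,0,1,0,0,0],[0,0,1,0,0,0]])

```text
time: 8.82
tool_pos: [425.8, -107.5, 52.9]
tcp_rot: [180.0, 0.0, 92.6]
ft_force: [0.2, 0.0, -0.4]
finger_gap: 18.0
grip_force: 58.7
```

Emit:
apply_moves(rows=[[0,0,0.5,0,0,0],[0,0,0.5,0,0,0],[0,0,0.5,0,0,0],[0,0,0.5,0,0,0],[0,0,0,0,0,0]])

```text
time: 9.45
tool_pos: [426.5, -107.5, 51.5]
tcp_rot: [179.9, 0.0, 92.6]
ft_force: [0.5, 0.7, 5.8]
finger_gap: 18.0
grip_force: 59.3
```

Emit:
apply_moves(rows=[[4,0,-0.4,0,0,0],[4,0,0,0,0,0],[4,0,0,0,0,0],[3,0,0,0,0,0],[2,0,0,0,0,0]], grip_force=30)

```text
time: 10.07
tool_pos: [425.5, -90.5, 51.6]
tcp_rot: [179.9, 0.0, 92.6]
ft_force: [4.1, -4.1, 3.4]
finger_gap: 18.2
grip_force: 59.1
```

```bash
python3 - <<'E'
from h import *
import cv2
for c in("side","top"):
    p,W=cloud(c)
    for r in models.cut_out("dowel_mid",c)[:1]:print(c,dowel(W,r["pixels"]))
s=sense();print(s["tool_pos"],s["ft_force"],s["wrist_torque"])
E
```

```text
side (296, array([424.9, -60.4,  78.3]), array([ 427.8, -152.6,   78.7]), array([422. ,  31.8,  77.9]), np.float64(1.8))
top (250, array([429.9, 162.6,  45.9]), array([370.6, 154.5,  46.4]), array([489.1, 170.8,  45.5]), np.float64(-82.18))
[425.44508739 -90.26875033  51.55666612] [ 5.1370464  -0.37098793  5.3033985 ] [-0.0806197  -0.73492591  0.08940767]
```

Emit:
apply_moves(rows=[[1,0,0,0,0,0],[1,0,0,0,0,0],[1,0,0,0,0,0],[1,0,0,0,0,0],[1,0,0,0,0,0]])

```text
time: 10.9
tool_pos: [425.2, -85.9, 51.6]
tcp_rot: [179.9, 0.0, 92.6]
ft_force: [5.6, -4.1, 4.6]
finger_gap: 17.7
grip_force: 59.2
```

Emit:
apply_moves(rows=[[0.5,0,0,0,0,0],[0.5,0,0,0,0,0],[0.5,0,0,0,0,0],[0.5,0,0,0,0,0],[0.5,0,0,0,0,0]])

```text
time: 11.52
tool_pos: [425.1, -85.0, 51.6]
tcp_rot: [179.9, 0.2, 92.6]
ft_force: [5.3, -15.0, 1.4]
finger_gap: 18.5
grip_force: 58.9
```

Emit:
apply_moves(rows=[[-0.5,0.5,0,0,0,0],[-0.5,0,0,0,0,0],[0,0,0,0,0,0],[0,0,0,0,0,0],[0,0,0,0,0,0]])

```text
time: 12.15
tool_pos: [425.2, -85.0, 51.5]
tcp_rot: [-180.0, 0.1, 92.6]
ft_force: [1.4, -7.0, 6.1]
finger_gap: 18.5
grip_force: 59.2
```

Emit:
apply_moves(rows=[[0,0,0,0,0,0],[0,0,0,0,0,0],[0,0,0,0,0,0],[0,0,0,0,0,0],[0,0,0,0,0,0]], fingers=50)

```text
time: 12.78
tool_pos: [425.0, -83.8, 51.1]
tcp_rot: [-180.0, -0.0, 92.6]
ft_force: [-0.4, 0.5, 0.3]
finger_gap: 50.2
grip_force: 0.0
```

Emit:
apply_moves(rows=[[0,0,-5,0,0,0],[0,0,-20,0,0,0],[0,0,-40,0,0,0],[0,0,-50,0,0,0],[0,0,-50,0,0,0]])

```text
time: 13.4
tool_pos: [424.8, -83.8, 218.1]
tcp_rot: [180.0, 0.0, 92.6]
ft_force: [1.6, -0.1, -0.2]
finger_gap: 49.6
grip_force: 0.0
```

Emit:
apply_moves(rows=[[-30,0,-20,0,0,0],[-50,0,0,0,0,0],[-50,0,0,0,0,0],[-50,0,0,0,0,0],[-20,0,0,0,0,0]])

```text
time: 14.02
tool_pos: [433.7, -286.0, 236.4]
tcp_rot: [-180.0, 0.0, 92.4]
ft_force: [-0.2, 0.5, 0.6]
finger_gap: 49.9
grip_force: 0.0
```

```bash
python3 - <<'E'
from h import *
import cv2
for c in("side","top"):
    p,W=cloud(c);cv2.imwrite(f"pics/{c}4.png",cv2.resize(p[120:290,220:420,::-1],(700,595)))
    for n in("dowel_mid","thin_dowel_mid"):
      for r in models.cut_out(n,c)[:2]:
        try:print(c,n,round(r["confidence"],2),dowel(W,r["pixels"]))
        except Exception as e:print(e)
    print([np.round(r["xyz"]) for r in models.place_of("dowel_mid",c)[:1]+models.place_of("seat",c)[:1]])
E
```

```text
side dowel_mid 0.78 (402, array([427.2, -88.1,  77.8]), array([ 433.2, -207.7,   77.6]), array([421.2,  31.5,  78. ]), np.float64(2.87))
side dowel_mid 0.64 (14, array([654.4, -14.4,  41.7]), array([ 641.3, -119. ,   24.3]), array([667.5,  90.2,  59.1]), np.float64(-7.13))
side thin_dowel_mid 0.54 (280, array([663.9, -30.9,  65.6]), array([ 657.9, -153.3,   66.1]), array([669.9,  91.5,  65.2]), np.float64(-2.82))
[array([423., -77.,  68.]), array([420., -80.,  69.])]
top dowel_mid 0.9 (426, array([423.5, -73.4,  78. ]), array([ 430.2, -199.8,   78. ]), array([416.8,  52.9,  77.9]), np.float64(3.03))
top thin_dowel_mid 0.58 (238, array([663. , -25.8,  65.6]), array([ 657.2, -142.6,   65.9]), array([668.9,  91. ,  65.2]), np.float64(-2.88))
[array([426., -77.,  66.]), array([426., -74.,  70.])]
```

View pics/side4.png

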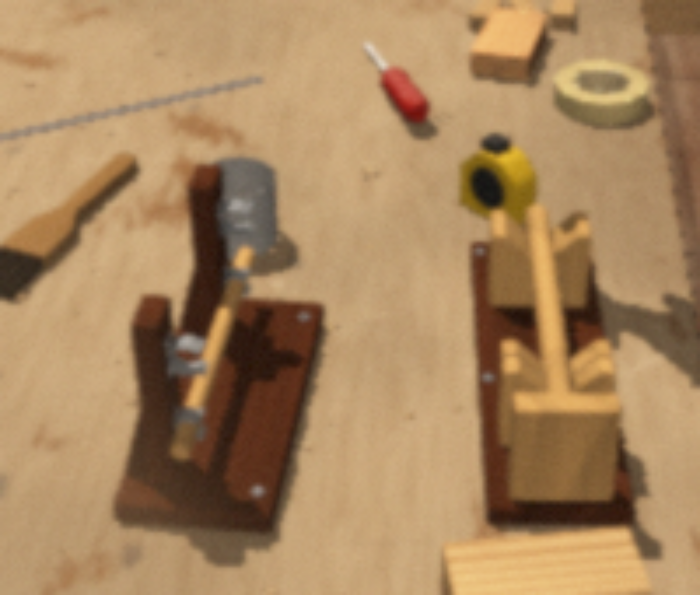

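View pics/top4.png

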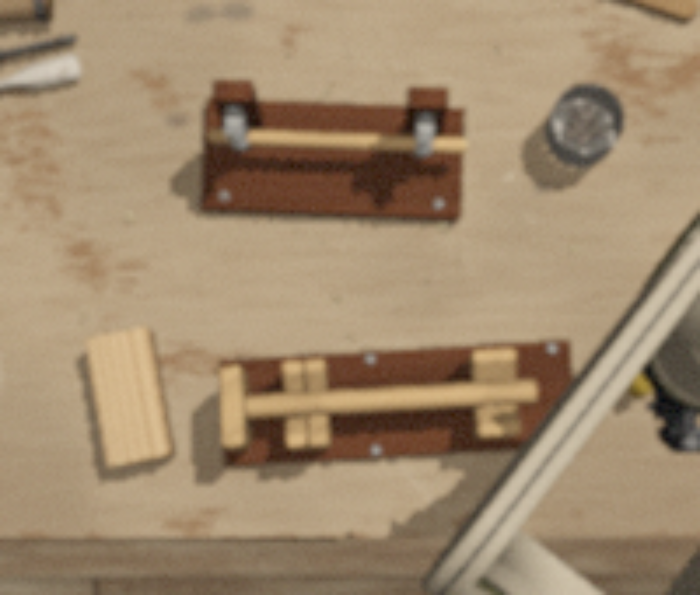

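Both views show the dowel lying in both V-blocks with its left end against the stop, at about (245,405) in the top crop. The thin dowel is still in its clips and the robot is clear of everything, so I'll hand in.

```bash
python3 -c "
from bench import job;print(job.hand_in())"
```

```text
the job is handed in; nothing more can be done
None
```

I handed the job in at about 14 s of robot time. The thick dowel is lying released in both V-blocks with its left end against the stop, the thin dowel is still in its clips, and in the last pictures the off-cut, tin and tape measure look undisturbed. The hand-in gave no verdict.

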